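# Reset the purge line: dial to minimum, valve shut, then two turns open and held

## Robot

A 6-joint arm with a two-finger parallel gripper is mounted at the origin on a cart in front of the work surface, level with it; the furniture and walls round the work are solid. World frame = base frame: x ahead of the robot, y to its left, z up, the work surface at z = 0. Lengths are in m, angles in degrees, forces in N, time in s.
With the tool pointing down it reaches from about 0.25 to 0.725 m from the base axis. Payload 9.7 kg.
Tool frame: the origin (TCP) lies at the very end of the fingers, on their centre line; the grasp point (between the pads) lies 19 mm behind it (bot.hold_point_z is the distance from the TCP to the grasp point, in m); z points along the fingers, y is the line along which they close (so a half turn about z gives the same grasp; the last joint's range is limited). The gripper opens to 85 mm and grips with 20 to 120 N. Pads are 22 mm wide; open, the fingers measure 114 mm over their backs; the gripper's body (76 mm by 85 mm) begins 54 mm behind the grasp point. The pads swing forward as they close: fully open they stand 13 mm farther back than shut.
Start: joints at [-63.14, 4.979, 10.078, 95.1, 0, 90], TCP at [0.248, -0.491, 0.231] pointing down, gripper open.
Joint ranges: [-179.16, 179.16], [-48.56, 103.87], [-65.8, 70.77], [-126.05, 130.52], [-82.76, 87.17], [-180, 180]. Speed limits (degrees/s): [127.2, 127.2, 147.25, 180, 180, 180].

## Interface

Orientations are given as [roll, pitch, yaw] about the fixed x, y, z axes, in that order (R = Rz(yaw) Ry(pitch) Rx(roll)).
In Python, from workcell import bot gives the robot as it stands.
- The arm moves only by the tool play_rows, never from a script. Its argument "targets" is a list of rows, each an object with "grip": the closure in counts, from 0 (fully open) to 255 (shut); "linear": the shift along the world's x, y, z in cm, a list of three; "delta_rot": the turn, a rotation vector about the world's x, y, z in rad, a list of three. A call has 1 to 10 rows; each row is the pose to reach, as a shift and turn from the pose commanded when the call began; what a row does not reach only later rows make up. A row lasts 1/10 s, in which the tool goes at most 50 mm and 8.59 degrees, less where a joint would pass 70% of its speed; a pose out of reach is approached as far as the arm can. A call with a gripper value outside its range is refused whole. The fingers move at their own pace and stop on an object; "force" is the grip in N (left out, the last holds). Time passes only in rows, so rows that repeat a pose let the fingers close. It gives the time, the measured TCP pose, the force, the opening and the grip force at its end, in the units of the state.
- bot.get_obs(): the state, without advancing time (a new reading comes with each control period).
- bot.camera(name): name is "scene" or "top" or "wrist"; returns a dict with "color" (384x512x3 uint8, red, green, blue), "range_z" (384x512 float32, m along the optical axis (not along the pixel's ray), 0 where there is no reading), "fov_y" (degrees; the focal length in pixels is half the picture's height over the tangent of half this angle, whatever the lens; pixels are square), "cx", "cy" (the principal point, pixels), "world_to_cam" (4x4, takes a point from world to camera coordinates). Camera axes: x right, y up, looking along -z (the intrinsics and any distortion apply to the point x, -y, -z); pixel columns grow to the right and rows downward; lengths in m; the calibration is good to about 2 mm. A picture is of the moment at which its call begins.
- bot.job_done(): hands the job in; it is judged then, once.
Trained networks look in a picture, given as the dict that the camera call returned (one of the last four; its "shot" number tells which), for a name from the list of things; names that differ only in an ending like _2 or _b are one class to them, and where a whole thing is asked for, a point or a joint stands for the part that bears it (a point fixed in the world has none). Each returns a list of dicts, best first, with "conf" (0 to 1); they miss things now and then, are a little off and sometimes report something else, mostly with a low value. They report only what shows in the picture. A call takes as long as a camera call. They do not tell look-alikes from the thing itself.
- bot.search_frame(picture, target): "box" ([left, top, right, bottom] in pixels, round what is visible of it).
- bot.trace(picture, target): "pixels" (384x512 bool, what is visible of it) and "box" ([left, top, right, bottom] in pixels, round what is visible of it).
- bot.pinpoint(picture, target): "pixel" ([column, row] in pixels: a listed point, or the origin of a listed thing).
The state is a dict: "time": time; "q": joint angles; "qd": joint speeds; "joint_efforts": joint torques, N m; "ee_pos": TCP position; "tcp_rot": TCP orientation; "wrist_force": force on the tool from outside, world axes, zero at the start; "torque": the same for the moment, N m; "opening": finger opening in m; "grasp_force": force on a finger pad.
Only numpy, scipy, OpenCV 4.12 (cv2) and the standard library are available. Lean on these libraries where they do the work, as an engineer would, in place of code of your own. Each camera call takes 0.05 s, during which the arm holds its last target. There are 200 camera calls.

## Task

Get the nitrogen purge line ready: first turn the dial on the grey flow controller box anticlockwise to its end stop, then close the hand valve clockwise to its stop by its crank handle, and from there open it again by exactly two full turns. Finish with the gripper still holding the crank handle at that point, so that the valve can be shut at once: do not let go. Leave the other things on the bench where they are.

Things in the scene. Friction and masses are not known exactly. Their poses are not given: they have to be found in the camera images.
- dial_grip (a point): Point on the dial's upright axis at the height to grip, 27 mm above the box top (73 mm above the bench). The dial is a black disc (40 mm across, 4 mm thick) that carries an upright bar grip 40 mm long, 14 mm thick and 36 mm high on it (its top 86 mm above the bench); x runs along the bar to its pointer end (white line), z up. The grip turns with the dial.
- dial (a joint): Dial angle in rad, seen from above: 0 at the anticlockwise end stop (minimum), growing clockwise to 4.71 (maximum). It starts 0.6 to 1.4 rad from the minimum, turns stiffly (0.04 N m) and stays where it is left.
- controller: Grey flow controller box, fixed to the bench, 110 x 85 mm, top 46 mm above the bench; origin under its centre, at bench height, below the dial's axis; x points to its back (two brass ports). At minimum the dial's pointer stands at 7 o'clock (135 degrees anticlockwise from the box's x); the scale ticks run clockwise from there to 5 o'clock.
- valve_axis (a point): Point on the handwheel's upright axis, 116 mm above the bench, level with the middle of the crank handle; does not turn with the wheel. x points to the back of the valve. The brass valve stands on a 90 x 90 mm steel plate fixed to the bench; the spoked handwheel is 102 mm across, rim 74 to 86 mm above the bench.
- handwheel (a joint): Opening of the valve in rad: 0 at the closed stop, growing anticlockwise seen from above (6.283 a turn), up to 20. It starts 1.5 to 5.5 rad open (less than one turn), turns stiffly (0.07 N m) and stays where it is left. The wheel does not rise. At 0 the crank handle stands straight in front of the axis (on the -x side of valve_axis); at angle q it has gone round anticlockwise by q.
- crank_grip: Crank handle on the wheel's rim: upright black round sleeve, 17 mm diameter, 44 mm tall (94 to 138 mm above the bench), 45 mm from the wheel's axis; origin at its centre. It spins freely on its pin, so a gripper that holds it need not turn as it carries it round.
- usb_dongle: bystander: small black USB dongle, 17x56x9 mm, lying between the box and the valve; leave alone
- screw_jar: bystander: small round jar with black lid, 43 mm across, 46 mm tall, at the front; leave alone
- solder_spool: bystander: white solder spool, 56 mm across, 36 mm tall, behind the work; leave alone
- driver_bit: bystander: flat dark bit-set box, 38x73x18 mm, at the front; leave alone
- cutters: bystander: flush cutters with red grips, 45x120x12 mm, behind the work; leave alone
Things that resemble listed ones, but are neither listed nor needed, are in the scene too. Leave any pink look-alike of the part that bears valve_axis alone.

How it is judged:
By the outcome, as a careful person would: the job done as asked, in the order asked, and still so for the second after the job is handed in, while the arm keeps its last pose, push and grip.
It also fails if it takes over 69 s, if anything falls off the work surface, if the arm or the gripper's body presses on something with over 40 N, if the wrist force passes 120 N, or if a joint passes its speed limit or range.

## Working session

There is one attempt and no reset: what is moved stays moved. The work goes in short steps, Python scripts to look and compute and a tool call to move; the robot and the scene stay as the last step left them, time stands still between calls to the robot, and variables do not carry over. Pictures are saved under pics/ and viewed, at most 10 in all, crops included, and the job is handed in when it is done.

Besides the shell and the picture viewer there is one more tool, called after "Emit:" as name([rows], argument=value, ...), one row to a line, values as JSON. play_rows: Moves the arm, as the interface text tells. Its arguments: {"type":"object","properties":{"targets":{"type":"array","items":{"type":"object","properties":{"grip":{"type":"number"},"linear":{"type":"array","items":{"type":"number"}},"delta_rot":{"type":"array","items":{"type":"number"}}}}},"force":{"type":"number"}},"required":["targets"]}

```bash
mkdir -p pics; cat > h.py <<'E'
import numpy as np, cv2
from workcell import bot
def ray(p,px):
    f=192/np.tan(np.radians(p["fov_y"])/2)
    d=np.array([(px[0]-p["cx"])/f,-(px[1]-p["cy"])/f,-1.])
    T=np.linalg.inv(p["world_to_cam"]); return T[:3,3],T[:3,:3]@d
def at_z(p,px,z):
    o,d=ray(p,px); return o+d*(z-o[2])/d[2]
def cloud(p):
    f=192/np.tan(np.radians(p["fov_y"])/2)
    v,u=np.mgrid[:384,:512]; r=p["range_z"]
    c=np.stack([(u-p["cx"])/f*r,-(v-p["cy"])/f*r,-r],-1)
    T=np.linalg.inv(p["world_to_cam"]); w=c@T[:3,:3].T+T[:3,3]; w[r==0]=np.nan; return w
def save(p,n): cv2.imwrite(f"pics/{n}.png",p["color"][:,:,::-1])
E
python3 - <<'E'
from h import *
o=bot.get_obs(); print(o["ee_pos"],o["tcp_rot"],o["time"],bot.hold_point_z)
ims=[]
for n in ["top","scene"]:
    p=bot.camera(n); ims.append(p["color"]); print(n,[k for k in p if k not in("color","range_z")],p["cx"],p["cy"],p["fov_y"])
    print(np.round(np.linalg.inv(p["world_to_cam"])[:3],3).tolist())
    W=cloud(p)
    for t,z in [("dial_grip",.073),("valve_axis",.116),("crank_grip",.116),("controller",0)]:
        for d in bot.pinpoint(p,t)[:3]: print(t,np.round(d["pixel"],1),round(d["conf"],2),np.round(at_z(p,d["pixel"],z),3))
    for t in ["controller","dial_grip","handwheel","crank_grip","usb_dongle","screw_jar","solder_spool","driver_bit","cutters"]:
        for d in bot.trace(p,t)[:3]: print(t,np.round(d["box"]),round(d["conf"],2),np.round(np.nanmedian(W[d["pixels"]],0),3))
    np.savez(f"{n}.npz",**{k:p[k] for k in p})
cv2.imwrite("pics/a.png",cv2.resize(ims[0],(800,600))[:,:,::-1]);cv2.imwrite("pics/b.png",cv2.resize(ims[1],(800,600))[:,:,::-1])
E
```

```text
[ 0.24841071 -0.49044568  0.23057215] [-1.79922316e+02 -7.85938307e-04  2.68609570e+01] 0.0 0.0187
top ['fov_y', 'cx', 'cy', 'world_to_cam', 'shot'] 258.76955744089025 189.48571618679784 51.62807192841881
[[0.005, 0.99, -0.139, 0.393], [-1.0, 0.003, -0.02, 0.046], [-0.019, 0.139, 0.99, 0.967]]
dial_grip [343.4 186.6] 0.67 [ 0.525 -0.128  0.073]
valve_axis [224.4 183.5] 0.78 [0.525 0.138 0.116]
valve_axis [142.8 225.1] 0.59 [0.434 0.312 0.116]
crank_grip [153.4 245.6] 0.54 [0.391 0.287 0.116]
controller [338.5 197.5] 0.72 [ 0.509 -0.13   0.   ]
controller [318. 163. 367. 220.] 0.59 [ 0.516 -0.129  0.045]
dial_grip [335. 186. 354. 201.] 0.73 [ 0.516 -0.131  0.071]
handwheel [124. 202. 170. 250.] 0.63 [0.438 0.308 0.084]
handwheel [204. 163. 249. 211.] 0.57 [0.527 0.138 0.084]
crank_grip [150. 240. 160. 243.] 0.41 [0.401 0.284 0.134]
usb_dongle [274. 184. 296. 196.] 0.56 [ 0.533 -0.004  0.008]
usb_dongle [319. 163. 367. 217.] 0.18 [ 0.516 -0.129  0.045]
screw_jar [288. 234. 305. 256.] 0.71 [ 0.391 -0.021  0.045]
solder_spool [275. 119. 296. 144.] 0.89 [0.667 0.004 0.034]
cutters [146. 1
[... 780 characters left out ...]
grip [286. 163. 301. 182.] 0.57 [ 0.514 -0.126  0.064]
handwheel [220. 178. 268. 231.] 0.55 [0.536 0.126 0.082]
crank_grip [255. 244. 269. 271.] 0.69 [0.398 0.293 0.116]
crank_grip [241. 181. 249. 197.] 0.68 [0.54  0.101 0.118]
usb_dongle [264. 207. 274. 216.] 0.6 [ 0.527 -0.006  0.007]
usb_dongle [218. 178. 262. 257.] 0.16 [0.52  0.144 0.046]
screw_jar [315. 204. 336. 228.] 0.8 [ 0.385 -0.008  0.033]
solder_spool [211. 184. 232. 206.] 0.81 [0.665 0.012 0.026]
solder_spool [287. 162. 303. 182.] 0.71 [ 0.513 -0.125  0.063]
driver_bit [280. 257. 313. 286.] 0.61 [0.379 0.194 0.016]
driver_bit [287. 164. 300. 180.] 0.6 [ 0.513 -0.126  0.068]
cutters [132. 255. 162. 288.] 0.94 [0.662 0.312 0.009]
```

View pics/a.png

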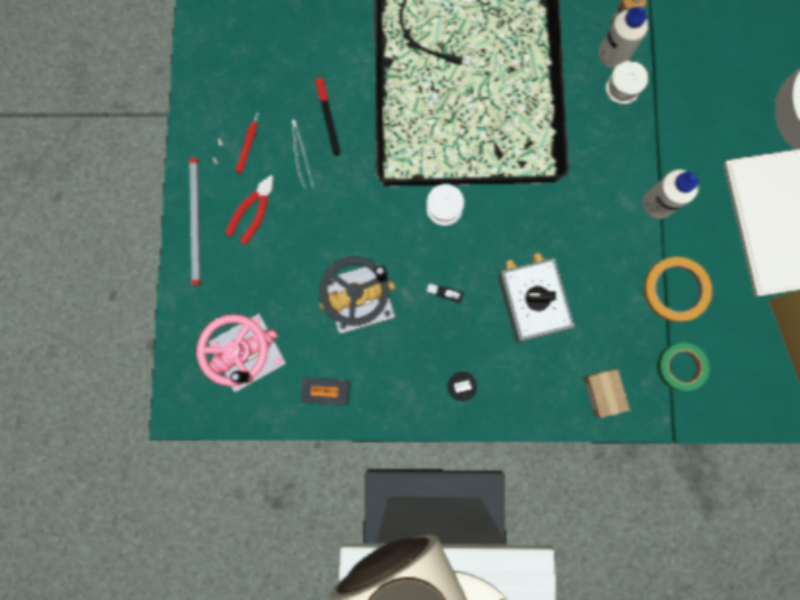

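View pics/b.png

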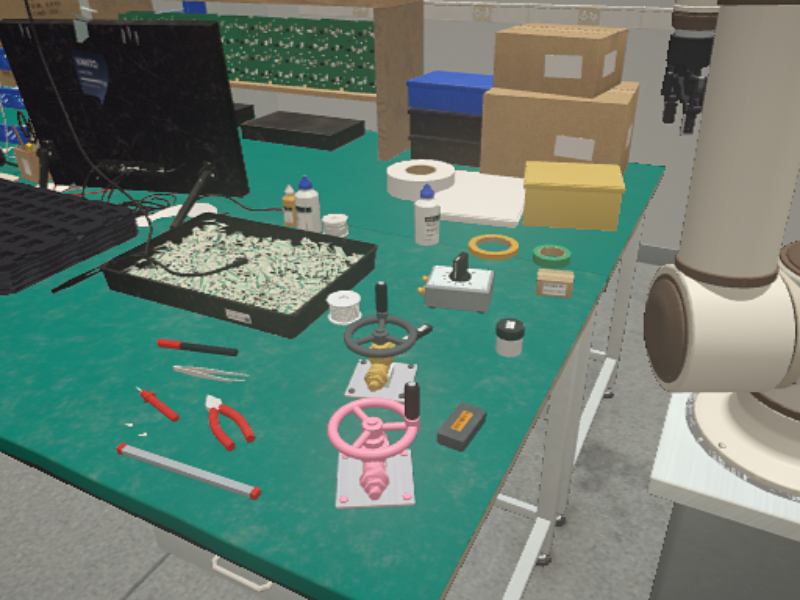

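The bench shows two handwheels. The grey wheel on brass is at (357,290) in the 800×600 top view, and the pink look-alike is at (235,350). The grey one fits the brass valve, so I'll use it. The controller box is at (537,298), with its pointer bar pointing to the right in the image. Next I'll refine the measurements and confirm in an enlarged crop.

```bash
python3 - <<'E'
from h import *
P={n:dict(np.load(n+".npz")) for n in("top","scene")}
for n,p in P.items():
    W=cloud(p).reshape(-1,3); W=W[~np.isnan(W[:,0])]
    def near(c,r,a,b): return W[(np.hypot(*(W[:,:2]-c).T)<r)&(W[:,2]>a)&(W[:,2]<b)]
    b=near([.516,-.129],.1,.038,.052); r=cv2.minAreaRect(b[:,:2].astype(np.float32)); print(n,"box",len(b),r,np.median(b[:,2]))
    g=near([.516,-.129],.04,.062,.1)
    print("bar",len(g),g.mean(0),g[:,2].max(),cv2.minAreaRect(g[:,:2].astype(np.float32)))
    w=near([.526,.137],.065,.076,.09); print("rim",len(w),cv2.minEnclosingCircle(w[:,:2].astype(np.float32)))
    k=near([.526,.137],.08,.1,.15); print("crank",len(k),k.mean(0),k.min(0),k.max(0))
    pl=near([.526,.137],.08,.002,.02); print("plate",len(pl),cv2.minAreaRect(pl[:,:2].astype(np.float32)))
t=P["top"]["color"]; a=cv2.resize(t[150:225,300:385],(400,353),interpolation=3); b=cv2.resize(t[150:225,190:275],(400,353),interpolation=3)
cv2.imwrite("pics/c.png",np.hstack([a,b])[:,:,::-1])
E
```

```text
top box 1533 ((0.5195906758308411, -0.13306836783885956), (0.10958158224821091, 0.08549661934375763), 14.285274505615234) 0.04472408812821771
bar 130 [ 0.51859566 -0.13131401  0.08269988] 0.0898633481696336 ((0.5190889835357666, -0.13233569264411926), (0.03941843658685684, 0.013126499950885773), 89.60377502441406)
rim 822 ((0.5255702137947083, 0.1379127949476242), 0.051095206290483475)
crank 66 [0.54258508 0.09665603 0.12990085] [0.53642075 0.08872453 0.1025368 ] [0.55168101 0.10499833 0.14115606]
plate 533 ((0.5255984663963318, 0.14260068535804749), (0.14781615138053894, 0.15095236897468567), 45.39888000488281)
scene box 584 ((0.517841100692749, -0.13325253129005432), (0.10897400230169296, 0.08946377038955688), 14.909046173095703) 0.04404158572186734
bar 105 [ 0.51605665 -0.12834752  0.0764541 ] 0.08637958305272503 ((0.5178844928741455, -0.13220536708831787), (0.01560723502188921, 0.04133599251508713), 0.8885340690612793)
rim 732 ((0.5241807103157043, 0.13713404536247253), 0.051082268357276917)
crank 127 [0.54196645 0.10005323 0.12120485] [0.53564078 0.08917186 0.10091329] [0.55282287 0.10489546 0.13859493]
plate 650 ((0.524741530418396, 0.1369568109512329), (0.08984595537185669, 0.09086518734693527), 16.93787384033203)
```

View pics/c.png

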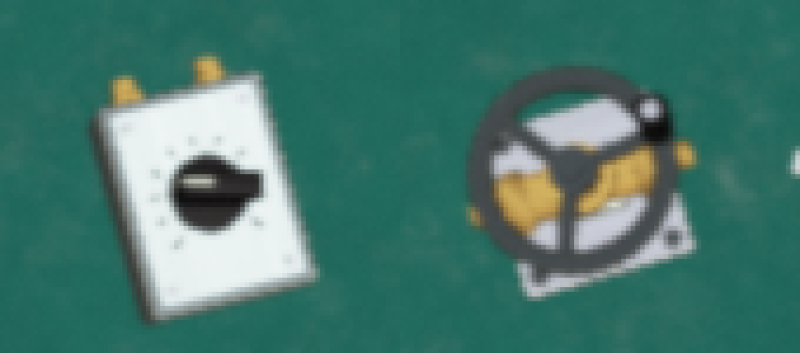

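The left crop is the controller: the white line is on the left, so the pointer is at world yaw ≈90°. The box yaw is ≈14.5°, so the minimum is at ≈149.5°, about 60° anticlockwise, which is within 0.6–1.4 rad. The right crop is the grey wheel on brass, at (570,160), with its black crank handle at (652,115). I'm moving to hover over the dial.

Emit:
play_rows([
  {"grip":0,"linear":[13.5,17.9,-3],"delta_rot":[0,0,0.55]},
  {"grip":0,"linear":[27.05,35.8,-8],"delta_rot":[0,0,1.102]},
  {"grip":0,"linear":[27.05,35.8,-8],"delta_rot":[0,0,1.102]},
  {"grip":0,"linear":[27.05,35.8,-8],"delta_rot":[0,0,1.102]},
  {"grip":0,"linear":[27.05,35.8,-8],"delta_rot":[0,0,1.102]},
  {"grip":0,"linear":[27.05,35.8,-8],"delta_rot":[0,0,1.102]},
  {"grip":0,"linear":[27.05,35.8,-8],"delta_rot":[0,0,1.102]},
  {"grip":0,"linear":[27.05,35.8,-8],"delta_rot":[0,0,1.102]},
  {"grip":0,"linear":[27.05,35.8,-8],"delta_rot":[0,0,1.102]},
  {"grip":0,"linear":[27.05,35.8,-8],"delta_rot":[0,0,1.102]},
])

```text
time: 2.4
ee_pos: [0.5207, -0.1286, 0.1497]
tcp_rot: [-179.9, -0.1, 90.3]
wrist_force: [-0.4, -0.0, -1.3]
opening: 0.0857
grasp_force: 0.0
```

```bash
python3 - <<'E'
from h import *
o=bot.get_obs(); print(o["ee_pos"],np.round(o["q"],1),np.round(o["qd"],1))
p=bot.camera("wrist"); save(p,"w1")
W=cloud(p).reshape(-1,3); W=W[~np.isnan(W[:,0])]
o=bot.get_obs(); print(o["ee_pos"],o["tcp_rot"],o["time"])
for d in bot.pinpoint(p,"dial_grip")[:2]: print(d["conf"],d["pixel"],at_z(p,d["pixel"],.073))
m=W[(np.hypot(W[:,0]-.519,W[:,1]+.1325)<.035)&(W[:,2]>.076)&(W[:,2]<.092)]
print(len(m),cv2.minAreaRect(m[:,:2].astype(np.float32)) if len(m) else 0)
E
```

```text
[ 0.52073849 -0.12862348  0.14972843] [-13.9   2.3  -1.7  86.    0.1  75.8] [ 1.7  1.4  1.7  0.7 -1.4  1.7]
[ 0.52009105 -0.12984786  0.1500942 ] [-1.79920530e+02 -4.17550549e-02  9.02374463e+01] 2.45
0.84 [255.2, 221.9] [ 0.52151336 -0.13494648  0.073     ]
1132 ((0.5198692679405212, -0.13331830501556396), (0.03982536122202873, 0.01384914293885231), 89.99209594726562)
```

View pics/w1.png

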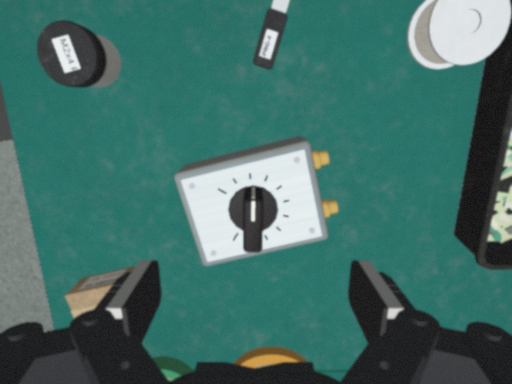

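The wrist view shows the bar at (253,220) with its white line pointing up, which is world +y. It is centred between the fingers at (0.5195, −0.133). I'm descending and gripping.

Emit:
play_rows([
  {"grip":0,"linear":[0.05,-0.05,-4.5],"delta_rot":[0,0,0]},
  {"grip":0,"linear":[0.05,-0.05,-8],"delta_rot":[0,0,0]},
  {"grip":0,"linear":[0.05,-0.05,-9.6],"delta_rot":[0,0,0]},
  {"grip":60,"linear":[0.05,-0.05,-9.6],"delta_rot":[0,0,0]},
  {"grip":150,"linear":[0.05,-0.05,-9.6],"delta_rot":[0,0,0]},
  {"grip":255,"linear":[0.05,-0.05,-9.6],"delta_rot":[0,0,0]},
  {"grip":255,"linear":[0.05,-0.05,-9.6],"delta_rot":[0,0,0]},
  {"grip":255,"linear":[0.05,-0.05,-9.6],"delta_rot":[0,0,0]},
  {"grip":255,"linear":[0.05,-0.05,-9.6],"delta_rot":[0,0,0]},
], force=60)

```text
time: 3.4
ee_pos: [0.5195, -0.1334, 0.0566]
tcp_rot: [180.0, 0.0, 90.0]
wrist_force: [-4.4, -0.9, 7.5]
opening: 0.0128
grasp_force: 59.1
```

Emit:
play_rows([
  {"grip":255,"linear":[0,0,0],"delta_rot":[0,0,0.12]},
  {"grip":255,"linear":[0,0,0],"delta_rot":[0,0,0.24]},
  {"grip":255,"linear":[0,0,0],"delta_rot":[0,0,0.36]},
  {"grip":255,"linear":[0,0,0],"delta_rot":[0,0,0.48]},
  {"grip":255,"linear":[0,0,0],"delta_rot":[0,0,0.6]},
  {"grip":255,"linear":[0,0,0],"delta_rot":[0,0,0.72]},
  {"grip":255,"linear":[0,0,0],"delta_rot":[0,0,0.84]},
  {"grip":255,"linear":[0,0,0],"delta_rot":[0,0,0.94]},
  {"grip":255,"linear":[0,0,0],"delta_rot":[0,0,0.94]},
  {"grip":255,"linear":[0,0,0],"delta_rot":[0,0,0.94]},
])

```text
time: 4.4
ee_pos: [0.5182, -0.134, 0.0565]
tcp_rot: [-179.8, -0.0, 143.8]
wrist_force: [-11.1, -4.4, 10.8]
opening: 0.013
grasp_force: 59.6
```

```bash
python3 -c "
from workcell import bot
o=bot.get_obs();print(o['torque'],o['tcp_rot'],o['wrist_force'])"
```

```text
[-0.84950472  2.29627289 -0.01774508] [-1.79837574e+02 -1.73025318e-02  1.43828167e+02] [-11.12100212  -4.39096586  10.7772938 ]
```

Emit:
play_rows([
  {"grip":255,"linear":[0,0,0],"delta_rot":[0,0,0.06]},
  {"grip":255,"linear":[0,0,0],"delta_rot":[0,0,0.12]},
  {"grip":255,"linear":[0,0,0],"delta_rot":[0,0,0.18]},
  {"grip":255,"linear":[0,0,0],"delta_rot":[0,0,0.18]},
  {"grip":255,"linear":[0,0,0],"delta_rot":[0,0,0.18]},
])

```text
time: 4.9
ee_pos: [0.5181, -0.1342, 0.0566]
tcp_rot: [-179.9, -0.1, 153.9]
wrist_force: [-12.4, -3.7, 11.9]
opening: 0.0131
grasp_force: 92.2
```

```bash
python3 -c "
from workcell import bot
o=bot.get_obs();print(o['torque'],o['tcp_rot'],o['wrist_force'])"
```

```text
[-0.60468675  2.38292839 -2.40510954] [-1.79861368e+02 -5.48787603e-02  1.53927353e+02] [-12.3983826   -3.69436744  11.93307342]
```

The moment is −2.4 N m, so the dial is at its stop. I'm releasing it and lifting.

Emit:
play_rows([
  {"grip":100,"linear":[0,0,0],"delta_rot":[0,0,0]},
  {"grip":0,"linear":[0,0,0],"delta_rot":[0,0,0]},
  {"grip":0,"linear":[0,0,0],"delta_rot":[0,0,0]},
  {"grip":0,"linear":[0,0,0],"delta_rot":[0,0,0]},
  {"grip":0,"linear":[0,0,3],"delta_rot":[0,0,0]},
  {"grip":0,"linear":[0,0,7],"delta_rot":[0,0,0]},
  {"grip":0,"linear":[0,0,11],"delta_rot":[0,0,0]},
  {"grip":0,"linear":[0,0,11],"delta_rot":[0,0,0]},
  {"grip":0,"linear":[0,0,11],"delta_rot":[0,0,0]},
])

```text
time: 5.8
ee_pos: [0.5201, -0.1331, 0.166]
tcp_rot: [180.0, 0.1, 154.2]
wrist_force: [0.2, -0.5, -0.2]
opening: 0.0853
grasp_force: 0.0
```

```bash
python3 - <<'E'
from h import *
p=bot.camera("wrist"); save(p,"w2")
W=cloud(p).reshape(-1,3); W=W[~np.isnan(W[:,0])]
o=bot.get_obs(); print(o["ee_pos"],o["tcp_rot"],o["time"],np.round(o["q"],1))
m=W[(np.hypot(W[:,0]-.519,W[:,1]+.1325)<.035)&(W[:,2]>.076)&(W[:,2]<.092)]
print(len(m),cv2.minAreaRect(m[:,:2].astype(np.float32)))
m=W[(np.hypot(W[:,0]-.519,W[:,1]+.1325)<.09)&(W[:,2]>.04)&(W[:,2]<.048)]
print(len(m),cv2.minAreaRect(m[:,:2].astype(np.float32)))
E
```

```text
[ 0.51945909 -0.13304675  0.16466724] [-1.79998187e+02 -2.41839004e-02  1.54183971e+02] 5.85 [-14.4   2.3  -0.2  87.6   0.   11.4]
1007 ((0.5191274285316467, -0.1335100531578064), (0.013957575894892216, 0.03968362882733345), 59.267398834228516)
10235 ((0.5198366641998291, -0.13379350304603577), (0.11004605889320374, 0.08491513133049011), 14.292540550231934)
```

View pics/w2.png

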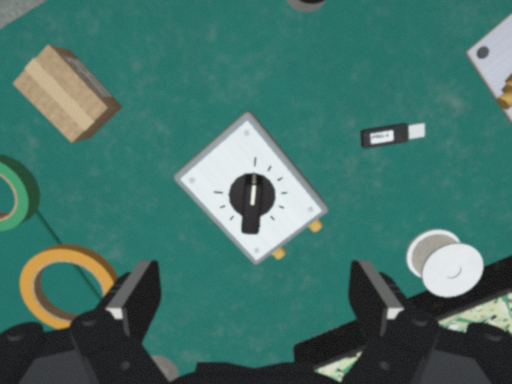

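Bar yaw is 149.3°, which matches the box yaw of 14.3° + 135°. The pointer at (253,200) is at the first tick, so the dial is at its minimum. Next I'll hover over the grey valve's crank.

Emit:
play_rows([
  {"grip":0,"linear":[1.2,5,2],"delta_rot":[0,0,0]},
  {"grip":0,"linear":[2.45,10,2],"delta_rot":[0,0,0]},
  {"grip":0,"linear":[2.45,15,2],"delta_rot":[0,0,0]},
  {"grip":0,"linear":[2.45,20,2],"delta_rot":[0,0,0]},
  {"grip":0,"linear":[2.45,23,2],"delta_rot":[0,0,0]},
  {"grip":0,"linear":[2.45,23,2],"delta_rot":[0,0,0]},
  {"grip":0,"linear":[2.45,23,2],"delta_rot":[0,0,0]},
  {"grip":0,"linear":[2.45,23,2],"delta_rot":[0,0,0]},
])

```text
time: 6.65
ee_pos: [0.5437, 0.0961, 0.1843]
tcp_rot: [-179.9, -0.1, 154.1]
wrist_force: [-0.4, 0.0, 0.2]
opening: 0.0852
grasp_force: 0.0
```

```bash
python3 - <<'E'
from h import *
p=bot.camera("wrist"); save(p,"w3")
W=cloud(p).reshape(-1,3); W=W[~np.isnan(W[:,0])]
o=bot.get_obs(); print(o["ee_pos"],o["tcp_rot"],o["time"],np.round(o["q"],1))
def near(c,r,a,b): return W[(np.hypot(*(W[:,:2]-c).T)<r)&(W[:,2]>a)&(W[:,2]<b)]
w=near([.525,.1375],.065,.076,.09); c,r=cv2.minEnclosingCircle(w[:,:2].astype(np.float32)); print("rim",len(w),c,r)
k=near([.525,.1375],.07,.133,.145); kc=cv2.minEnclosingCircle(k[:,:2].astype(np.float32)); print("crank",len(k),k.mean(0),kc)
h=near([.525,.1375],.02,.05,.13); print("hub top",h[:,2].max() if len(h) else 0)
pl=near([.525,.1375],.075,.002,.014); print("plate",len(pl),cv2.minAreaRect(pl[:,:2].astype(np.float32)))
E
```

```text
[0.54384801 0.0957744  0.18462133] [-1.79955995e+02 -4.35737300e-02  1.54099605e+02] 6.7 [10.   4.6  4.5 90.  -0.  35.9]
rim 7633 (0.5260241627693176, 0.13754989206790924) 0.05111681669950485
crank 488 [0.54376566 0.09735594 0.13696851] ((0.5444456934928894, 0.09687696397304535), 0.008465440943837166)
hub top 0.09124518817787713
plate 2845 ((0.5257593989372253, 0.13725309073925018), (0.12471592426300049, 0.09351568669080734), 13.25821590423584)
```

View pics/w3.png

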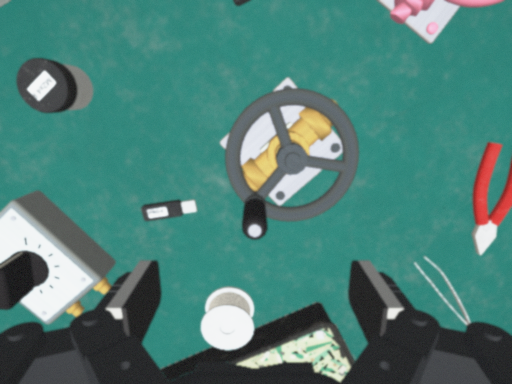

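The wrist view shows the grey wheel at (292,155) with its crank top at (254,230). The radius is 44.5 mm and the handle direction −65.7°, which agrees with the description. I'm descending and gripping.

Emit:
play_rows([
  {"grip":0,"linear":[0.05,0,-4],"delta_rot":[0,0,0]},
  {"grip":0,"linear":[0.05,0,-7.5],"delta_rot":[0,0,0]},
  {"grip":0,"linear":[0.05,0,-8.4],"delta_rot":[0,0,0]},
  {"grip":80,"linear":[0.05,0,-8.4],"delta_rot":[0,0,0]},
  {"grip":160,"linear":[0.05,0,-8.4],"delta_rot":[0,0,0]},
  {"grip":255,"linear":[0.05,0,-8.4],"delta_rot":[0,0,0]},
  {"grip":255,"linear":[0.05,0,-8.4],"delta_rot":[0,0,0]},
  {"grip":255,"linear":[0.05,0,-8.4],"delta_rot":[0,0,0]},
], force=50)

```text
time: 7.5
ee_pos: [0.5452, 0.0967, 0.1025]
tcp_rot: [180.0, 0.1, 154.2]
wrist_force: [-1.4, -1.3, 5.5]
opening: 0.0155
grasp_force: 48.6
```

```bash
cat > arc.py <<'E'
import numpy as np,sys
a0,step,n,r=map(float,sys.argv[1:5])
p=lambda a:r*100*np.array([np.cos(np.radians(a)),np.sin(np.radians(a))])
for i in range(1,int(n)+1): print(i,np.round(p(a0+step*i)-p(a0),2))
E
python3 arc.py -65.7 -9 10 .045
```

```text
1 [-0.66 -0.24]
2 [-1.36 -0.37]
3 [-2.06 -0.39]
4 [-2.76 -0.31]
5 [-3.44 -0.11]
6 [-4.08  0.19]
7 [-4.67  0.59]
8 [-5.18  1.07]
9 [-5.61  1.63]
10 [-5.95  2.25]
```

Emit:
play_rows([
  {"grip":255,"linear":[-0.66,-0.24,0],"delta_rot":[0,0,0]},
  {"grip":255,"linear":[-1.36,-0.37,0],"delta_rot":[0,0,0]},
  {"grip":255,"linear":[-2.06,-0.39,0],"delta_rot":[0,0,0]},
  {"grip":255,"linear":[-2.76,-0.31,0],"delta_rot":[0,0,0]},
  {"grip":255,"linear":[-3.44,-0.11,0],"delta_rot":[0,0,0]},
  {"grip":255,"linear":[-4.08,0.19,0],"delta_rot":[0,0,0]},
  {"grip":255,"linear":[-4.67,0.59,0],"delta_rot":[0,0,0]},
  {"grip":255,"linear":[-5.18,1.07,0],"delta_rot":[0,0,0]},
  {"grip":255,"linear":[-5.61,1.63,0],"delta_rot":[0,0,0]},
  {"grip":255,"linear":[-5.61,1.63,0],"delta_rot":[0,0,0]},
])

```text
time: 8.5
ee_pos: [0.4866, 0.1125, 0.1025]
tcp_rot: [-179.9, -0.0, 154.2]
wrist_force: [-12.1, -5.1, 13.4]
opening: 0.0157
grasp_force: 50.0
```

```bash
python3 arc.py -146.7 -4 6 .045
```

```text
1 [-0.16  0.27]
2 [-0.31  0.55]
3 [-0.43  0.84]
4 [-0.54  1.13]
5 [-0.62  1.44]
6 [-0.68  1.74]
```

Emit:
play_rows([
  {"grip":255,"linear":[-0.26,0.21,0.1],"delta_rot":[0,0,0]},
  {"grip":255,"linear":[-0.41,0.49,0.1],"delta_rot":[0,0,0]},
  {"grip":255,"linear":[-0.53,0.78,0.1],"delta_rot":[0,0,0]},
  {"grip":255,"linear":[-0.64,1.07,0.1],"delta_rot":[0,0,0]},
  {"grip":255,"linear":[-0.64,1.07,0.1],"delta_rot":[0,0,0]},
  {"grip":255,"linear":[-0.64,1.07,0.1],"delta_rot":[0,0,0]},
])

```text
time: 9.1
ee_pos: [0.4813, 0.1238, 0.1026]
tcp_rot: [-180.0, -0.0, 154.2]
wrist_force: [-4.5, -2.4, 3.9]
opening: 0.0157
grasp_force: 49.9
```

Emit:
play_rows([
  {"grip":255,"linear":[-0.06,0.23,0],"delta_rot":[0,0,0]},
  {"grip":255,"linear":[-0.11,0.46,0],"delta_rot":[0,0,0]},
  {"grip":255,"linear":[-0.11,0.46,0],"delta_rot":[0,0,0]},
  {"grip":255,"linear":[-0.11,0.46,0],"delta_rot":[0,0,0]},
])

```text
time: 9.5
ee_pos: [0.4812, 0.1242, 0.1026]
tcp_rot: [-179.5, 0.3, 154.0]
wrist_force: [1.2, -28.0, 4.2]
opening: 0.0157
grasp_force: 50.6
```

The stop is reached: 28 N tangential, handle at −163.8°, against a plate yaw of about 16.5° (expected −163.5°). Fitting the measured handle points gives the axis at (0.5245, 0.1368). Now I'll open by 720° in six 120° arcs.

```bash
python3 - <<'E'
import numpy as np
C=np.array([52.45,13.68]);p=lambda a:C+4.5*np.array([np.cos(np.radians(a)),np.sin(np.radians(a))])
for s,st in [(-163.8,np.array([48.08,12.87])),(-43.8,None),(76.2,None),(196.2,None)]:
    b=p(s) if st is None else st
    print(s,[np.round(p(s+12*i)-b,2).tolist() for i in range(1,11)])
E
```

```text
-163.8 [[0.4, -1.32], [0.93, -2.09], [1.61, -2.75], [2.41, -3.24], [3.3, -3.56], [4.23, -3.69], [5.17, -3.62], [6.07, -3.36], [6.9, -2.91], [7.62, -2.3]]
-43.8 [[0.58, 0.74], [0.99, 1.59], [1.21, 2.5], [1.24, 3.44], [1.07, 4.37], [0.72, 5.24], [0.19, 6.02], [-0.49, 6.67], [-1.29, 7.17], [-2.17, 7.48]]
76.2 [[-0.93, 0.13], [-1.87, 0.06], [-2.77, -0.2], [-3.6, -0.65], [-4.32, -1.26], [-4.9, -2.0], [-5.31, -2.85], [-5.53, -3.76], [-5.56, -4.7], [-5.39, -5.63]]
196.2 [[0.36, -0.87], [0.88, -1.65], [1.56, -2.3], [2.36, -2.8], [3.25, -3.11], [4.18, -3.24], [5.12, -3.17], [6.02, -2.91], [6.85, -2.47], [7.57, -1.86]]
```

Emit:
play_rows([
  {"grip":255,"linear":[0.4,-1.32,0],"delta_rot":[0,0,0]},
  {"grip":255,"linear":[0.93,-2.09,0],"delta_rot":[0,0,0]},
  {"grip":255,"linear":[1.61,-2.75,0],"delta_rot":[0,0,0]},
  {"grip":255,"linear":[2.41,-3.24,0],"delta_rot":[0,0,0]},
  {"grip":255,"linear":[3.3,-3.56,0],"delta_rot":[0,0,0]},
  {"grip":255,"linear":[4.23,-3.69,0],"delta_rot":[0,0,0]},
  {"grip":255,"linear":[5.17,-3.62,0],"delta_rot":[0,0,0]},
  {"grip":255,"linear":[6.07,-3.36,0],"delta_rot":[0,0,0]},
  {"grip":255,"linear":[6.9,-2.91,0],"delta_rot":[0,0,0]},
  {"grip":255,"linear":[7.62,-2.3,0],"delta_rot":[0,0,0]},
])

```text
time: 10.5
ee_pos: [0.5577, 0.1061, 0.1025]
tcp_rot: [180.0, -0.1, 154.2]
wrist_force: [-8.4, 4.1, 8.5]
opening: 0.0155
grasp_force: 51.0
```

Emit:
play_rows([
  {"grip":255,"linear":[0.58,0.74,0],"delta_rot":[0,0,0]},
  {"grip":255,"linear":[0.99,1.59,0],"delta_rot":[0,0,0]},
  {"grip":255,"linear":[1.21,2.5,0],"delta_rot":[0,0,0]},
  {"grip":255,"linear":[1.24,3.44,0],"delta_rot":[0,0,0]},
  {"grip":255,"linear":[1.07,4.37,0],"delta_rot":[0,0,0]},
  {"grip":255,"linear":[0.72,5.24,0],"delta_rot":[0,0,0]},
  {"grip":255,"linear":[0.19,6.02,0],"delta_rot":[0,0,0]},
  {"grip":255,"linear":[-0.49,6.67,0],"delta_rot":[0,0,0]},
  {"grip":255,"linear":[-1.29,7.17,0],"delta_rot":[0,0,0]},
  {"grip":255,"linear":[-2.17,7.48,0],"delta_rot":[0,0,0]},
])

```text
time: 11.5
ee_pos: [0.5365, 0.1801, 0.1026]
tcp_rot: [-180.0, 0.1, 154.2]
wrist_force: [0.9, -5.4, 5.1]
opening: 0.0154
grasp_force: 50.7
```

Emit:
play_rows([
  {"grip":255,"linear":[-0.93,0.13,0],"delta_rot":[0,0,0]},
  {"grip":255,"linear":[-1.87,0.06,0],"delta_rot":[0,0,0]},
  {"grip":255,"linear":[-2.77,-0.2,0],"delta_rot":[0,0,0]},
  {"grip":255,"linear":[-3.6,-0.65,0],"delta_rot":[0,0,0]},
  {"grip":255,"linear":[-4.32,-1.26,0],"delta_rot":[0,0,0]},
  {"grip":255,"linear":[-4.9,-2.0,0],"delta_rot":[0,0,0]},
  {"grip":255,"linear":[-5.31,-2.85,0],"delta_rot":[0,0,0]},
  {"grip":255,"linear":[-5.53,-3.76,0],"delta_rot":[0,0,0]},
  {"grip":255,"linear":[-5.56,-4.7,0],"delta_rot":[0,0,0]},
  {"grip":255,"linear":[-5.39,-5.63,0],"delta_rot":[0,0,0]},
])

```text
time: 12.5
ee_pos: [0.4812, 0.1236, 0.1025]
tcp_rot: [180.0, -0.0, 154.2]
wrist_force: [3.0, 3.4, 3.6]
opening: 0.0153
grasp_force: 50.7
```

Emit:
play_rows([
  {"grip":255,"linear":[0.36,-0.87,0],"delta_rot":[0,0,0]},
  {"grip":255,"linear":[0.88,-1.65,0],"delta_rot":[0,0,0]},
  {"grip":255,"linear":[1.56,-2.3,0],"delta_rot":[0,0,0]},
  {"grip":255,"linear":[2.36,-2.8,0],"delta_rot":[0,0,0]},
  {"grip":255,"linear":[3.25,-3.11,0],"delta_rot":[0,0,0]},
  {"grip":255,"linear":[4.18,-3.24,0],"delta_rot":[0,0,0]},
  {"grip":255,"linear":[5.12,-3.17,0],"delta_rot":[0,0,0]},
  {"grip":255,"linear":[6.02,-2.91,0],"delta_rot":[0,0,0]},
  {"grip":255,"linear":[6.85,-2.47,0],"delta_rot":[0,0,0]},
  {"grip":255,"linear":[7.57,-1.86,0],"delta_rot":[0,0,0]},
])

```text
time: 13.5
ee_pos: [0.5567, 0.1052, 0.1024]
tcp_rot: [-180.0, -0.1, 154.2]
wrist_force: [-6.7, 3.3, 10.1]
opening: 0.0155
grasp_force: 51.2
```

Emit:
play_rows([
  {"grip":255,"linear":[0.58,0.74,0],"delta_rot":[0,0,0]},
  {"grip":255,"linear":[0.99,1.59,0],"delta_rot":[0,0,0]},
  {"grip":255,"linear":[1.21,2.5,0],"delta_rot":[0,0,0]},
  {"grip":255,"linear":[1.24,3.44,0],"delta_rot":[0,0,0]},
  {"grip":255,"linear":[1.07,4.37,0],"delta_rot":[0,0,0]},
  {"grip":255,"linear":[0.72,5.24,0],"delta_rot":[0,0,0]},
  {"grip":255,"linear":[0.19,6.02,0],"delta_rot":[0,0,0]},
  {"grip":255,"linear":[-0.49,6.67,0],"delta_rot":[0,0,0]},
  {"grip":255,"linear":[-1.29,7.17,0],"delta_rot":[0,0,0]},
  {"grip":255,"linear":[-2.17,7.48,0],"delta_rot":[0,0,0]},
])

```text
time: 14.5
ee_pos: [0.5359, 0.1802, 0.1026]
tcp_rot: [179.9, 0.1, 154.2]
wrist_force: [3.9, 0.0, 6.3]
opening: 0.0156
grasp_force: 50.7
```

Emit:
play_rows([
  {"grip":255,"linear":[-0.93,0.13,0],"delta_rot":[0,0,0]},
  {"grip":255,"linear":[-1.87,0.06,0],"delta_rot":[0,0,0]},
  {"grip":255,"linear":[-2.77,-0.2,0],"delta_rot":[0,0,0]},
  {"grip":255,"linear":[-3.6,-0.65,0],"delta_rot":[0,0,0]},
  {"grip":255,"linear":[-4.32,-1.26,0],"delta_rot":[0,0,0]},
  {"grip":255,"linear":[-4.9,-2.0,0],"delta_rot":[0,0,0]},
  {"grip":255,"linear":[-5.31,-2.85,0],"delta_rot":[0,0,0]},
  {"grip":255,"linear":[-5.53,-3.76,0],"delta_rot":[0,0,0]},
  {"grip":255,"linear":[-5.56,-4.7,0],"delta_rot":[0,0,0]},
  {"grip":255,"linear":[-5.39,-5.6,0],"delta_rot":[0,0,0]},
])

```text
time: 15.5
ee_pos: [0.4812, 0.1237, 0.1025]
tcp_rot: [180.0, -0.0, 154.2]
wrist_force: [0.6, 2.8, 5.7]
opening: 0.0162
grasp_force: 50.8
```

Emit:
play_rows([
  {"grip":255,"linear":[0,0,0],"delta_rot":[0,0,0]},
  {"grip":255,"linear":[0,0,0],"delta_rot":[0,0,0]},
  {"grip":255,"linear":[0,0,0],"delta_rot":[0,0,0]},
])

```text
time: 15.8
ee_pos: [0.4814, 0.1232, 0.1025]
tcp_rot: [-179.9, 0.0, 154.1]
wrist_force: [-2.0, -2.4, 7.4]
opening: 0.0153
grasp_force: 51.0
```

Emit:
play_rows([
  {"grip":255,"linear":[-0.02,0.07,0],"delta_rot":[0,0,0]},
  {"grip":255,"linear":[-0.02,0.07,0],"delta_rot":[0,0,0]},
  {"grip":255,"linear":[-0.02,0.07,0],"delta_rot":[0,0,0]},
  {"grip":255,"linear":[-0.02,0.07,0],"delta_rot":[0,0,0]},
])

```text
time: 16.2
ee_pos: [0.4812, 0.1241, 0.1025]
tcp_rot: [-179.9, 0.0, 154.1]
wrist_force: [-2.1, -1.4, 7.8]
opening: 0.0154
grasp_force: 51.0
```

```bash
python3 - <<'E'
from h import *
p=bot.camera("top"); s=bot.camera("scene")
o=bot.get_obs(); print(o["ee_pos"],o["wrist_force"],o["grasp_force"],o["qd"].round(2) if hasattr(o["qd"],"round") else o["qd"])
a=cv2.resize(p["color"][100:260,120:380],(780,480)); cv2.imwrite("pics/f.png",a[:,:,::-1])
E
```

```text
[0.48114707 0.12407215 0.10248646] [-2.18070741 -1.27398735  8.80171815] 50.958359059877694 [-0.02  0.    0.   -0.05  0.05 -0.02]
```

View pics/f.png

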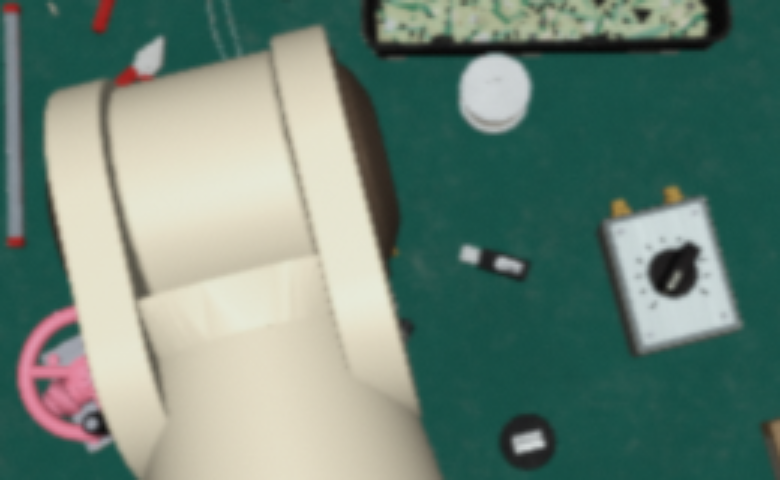

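The handle is back at the stop position plus two turns, at (0.4811, 0.1241), at rest and held with 51 N. The picture shows the dial at (675,270) at its minimum; the dongle, spool and jar look unmoved, and the arm hides the valve. I'm handing the job in.

```bash
python3 -c "
from workcell import bot
print(bot.job_done())"
```

```text
the job is handed in; nothing more can be done
None
```

I turned the dial to its anticlockwise stop, closed the valve to its stop and reopened it two full turns (within about 1°, by the arm's own position reading). The gripper still holds the crank handle, and the job is handed in.

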